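# Sweep loose spacer collars into the catch fence

### The job

Three small plain steel spacer collars lie scattered on the workbench: with the fingertips, sweep them along the bench top through the open side of the low three-sided aluminium fence, so that all three end up lying flat and fully inside it. Only push them, do not pick them up, and leave the larger knurled ring gauge, the standing die and everything else where they are.

Things in the scene. Friction and masses are not known exactly. Their poses are not given: they have to be found in the camera images.
- collar_1: small plain smooth steel spacer collar (ring), 28 mm outside diameter, 14 mm hole, 16 mm high, 35 to 70 g, lying flat and loose on the bench top (z = 0); origin at the centre of its underside; it slides when pushed from the side and is the same whichever way it is turned
- collar_2: a second one, the same as collar_1 in every way
- collar_3: a third one, the same as collar_1 in every way
- fence: low U-shaped catch fence of aluminium bars fixed to the bench: three walls 22 mm high and 12 mm thick, no floor of its own (inside is the bare bench top, z = 0) and no lip at the mouth. Inside it is 130 mm wide (its x axis, from -65 to +65 mm) and 120 mm deep (its y axis, from the back wall at -60 mm to the open mouth at +60 mm). Origin on the bench top at the centre of the inside; +y points out through the mouth, roughly to the robot's left. It does not move
- ring_gauge: bystander: knurled steel ring gauge, 42 mm outside diameter, 14 mm high, lying loose on the bench; clearly larger than the collars; origin at the centre of its underside
- ram_die: bystander: dark steel stepped riveting die, 25 mm in diameter, 43 mm high, standing loose; origin at the centre of its underside
- v_block: bystander: loose ground steel V-block, 52 x 60 mm, 42 mm high; origin at the centre of its underside
- marker: bystander: grey marker pen, 134 mm long, 17 mm thick, lying loose near the front edge of the bench; origin under its middle
- toggle_clamp: obstacle, fixed: toggle clamp on a wooden base 110 x 150 mm and 14 mm high, farther from the robot than the collars; its red handle stands upright to 142 mm above the bench, 50 to 80 mm from the origin on the clamp's -y side, so keep the gripper's body and wrist clear of it; origin under the middle of the base
- rivet_tray: obstacle, fixed: steel tray of rivets, 85 x 135 mm, 33 mm high, to the left of the collars; origin under its middle
Things that resemble listed ones, but are neither listed nor needed, are in the scene too. What is shaped like the collar_3 but blue or turquoise is not meant.

How it is judged:
By the outcome, as a careful person would: the job done as asked, in the order asked, and still so for the second after the job is handed in, with the robot touching nothing.
It also fails if it takes over 67 s, if anything falls off the work surface, if the arm or the gripper's body presses on something with over 40 N, if the wrist force passes 120 N, or if a joint passes its speed limit or range.

### The arm

A 6-joint arm with a two-finger parallel gripper is mounted at the origin on a cart in front of the work surface, level with it; the furniture and walls round the work are solid. World frame = base frame: x ahead of the robot, y to its left, z up, the work surface at z = 0. Lengths are in m, angles in rad, forces in N, time in s.
With the tool pointing down it reaches from about 0.425 to 0.925 m from the base axis. Payload 12.5 kg.
Tool frame: the origin (TCP) lies midway between the tips of the shut fingers; the grasp point (between the pads) lies 19 mm behind it (r.hold_point_z is the distance from the TCP to the grasp point, in m); z points along the fingers, y is the line along which they close (so a half turn about z gives the same grasp; the last joint's range is limited). The gripper opens to 85 mm and grips with 20 to 120 N. Pads are 22 mm wide; open, the fingers measure 114 mm over their backs; the gripper's body (76 mm by 85 mm) begins 54 mm behind the grasp point. The pads swing forward as they close: fully open they stand 13 mm farther back than shut.
Start: joints at [-1.296, 0.491, 1.559, -0, 1.092, -0.106], TCP at [0.232, -0.58, 0.231] pointing down, gripper open.
Joint ranges: [-3.1, 3.1], [-0.84, 2.19], [0.05, 2.79], [-1.13, 4.28], [0.06, 2.93], [-2.69, 2.69]. Speed limits (rad/s): [2.22, 2.22, 2.79, 3.14, 3.14, 3.14].

### API

Orientations are given as a 3x3 rotation matrix whose columns are the frame's x, y, z axes.
In Python, from rig import monitor, optics, job, r gives the robot as it stands.
- The arm moves only by the tool carry_out, never from a script. Its argument "plan" is a list of rows, each a list of 7 numbers: the gripper's target within -1 to 1 (fully open at 1, half-way at 0, shut at -1), then the shift along the tool's x, y, z in m, then the turn, a rotation vector about the tool's x, y, z in degrees. A call has 1 to 5 rows; each row shifts and turns the commanded pose from where the row before left it, along the tool's axes as they then stand; what a row does not reach is not made up. A row lasts 1/12 s, in which the tool goes at most 41.7 mm and 7.16 degrees, less where a joint would pass 70% of its speed; a pose out of reach is approached as far as the arm can. A call with a gripper value outside its range is refused whole. The fingers move at their own pace and stop on an object; the grip force is fixed at half the most. Time passes only in rows, so rows that do not move let the fingers close. It gives the time, the measured TCP pose, the force, the opening and the grip force at its end, in the units of the state.
- monitor.sense(): the state, without advancing time (a new reading comes with each control period).
- optics.capture(name): name is "scene" or "top"; returns a dict with "image" (480x640x3 uint8, red, green, blue), "fx", "fy", "cx", "cy" (pixels), "dist" ([k1, k2, p1, p2, k3] as OpenCV has them; the pictures are not rectified), "rvec" (rotation vector, rad) and "tvec" (3), from world to camera coordinates, as OpenCV has them. Camera axes: x right, y down, z forward; pixel columns grow to the right and rows downward; lengths in m; the calibration is good to about 2 mm. A picture is of the moment at which its call begins. There is no depth.
- job.close_job(): hands the job in; it is judged then, once.
The state is a dict: "time": time; "joint_positions": joint angles; "qd": joint speeds; "joint_efforts": joint torques, N m; "position": TCP position; "tool_rot": TCP orientation; "wrist_force": force on the tool from outside, world axes, zero at the start; "wrist_torque": the same for the moment, N m; "grip_width": finger opening in m; "grasp_force": force on a finger pad.
Only numpy, scipy, OpenCV 4.12 (cv2) and the standard library are available. Lean on these libraries where they do the work, as an engineer would, in place of code of your own. Each camera call takes 0.05 s, during which the arm holds its last target. There are 200 camera calls.

## Working session

There is one attempt and no reset: what is moved stays moved. The work goes in short steps, Python scripts to look and compute and a tool call to move; the robot and the scene stay as the last step left them, time stands still between calls to the robot, and variables do not carry over. Pictures are saved under pics/ and viewed, at most 10 in all, crops included, and the job is handed in when it is done.

Besides the shell and the picture viewer there is one more tool, called after "Call:" as name([rows], argument=value, ...), one row to a line, values as JSON. carry_out: Moves the arm, as the interface text tells. Its arguments: {"type":"object","properties":{"plan":{"type":"array","items":{"type":"array","items":{"type":"number"}}}},"required":["plan"]}

```bash
mkdir -p pics; cat > h.py <<'E'
import cv2,numpy as np
from rig import monitor,optics,job,r
def cap(n,f=None):
    c=optics.capture(n)
    if f: cv2.imwrite('pics/'+f,c['image'][:,:,::-1])
    c['K']=np.array([[c['fx'],0,c['cx']],[0,c['fy'],c['cy']],[0,0,1.]]);c['d']=np.array(c['dist'],float)
    c['R']=cv2.Rodrigues(np.array(c['rvec'],float))[0];c['t']=np.array(c['tvec'],float).ravel()
    return c
def ray(c,px,z):
    u=cv2.undistortPoints(np.array(px,float).reshape(-1,1,2),c['K'],c['d']).reshape(-1,2)
    d=np.c_[u,np.ones(len(u))]@c['R'];o=-c['R'].T@c['t']
    return o+d*((z-o[2])/d[:,2])[:,None]
def proj(c,p):
    return cv2.projectPoints(np.array(p,float).reshape(-1,1,3),np.array(c['rvec'],float),c['t'],c['K'],c['d'])[0].reshape(-1,2)
E
python3 - <<'E'
from h import *
for n in('top','scene'):
    c=cap(n,n+'0.png');print(n,-c['R'].T@c['t'],c['fx'])
s=monitor.sense();print(s['time'],s['position'],s['tool_rot'],s['grip_width'])
E
```

```text
top [0.32798945 0.02739558 1.2196079 ] 590.6406550225358
scene [-0.06307848  0.61244661  0.51027619] 467.80368623112497
0.1 [ 0.23223616 -0.58004592  0.23082443] [[ 9.28362756e-01  3.71675297e-01 -2.57870418e-04]
 [ 3.71675377e-01 -9.28362352e-01  8.70388617e-04]
 [ 8.41047603e-05 -9.03880460e-04 -9.99999588e-01]] 0.08551500992867396
```

View pics/top0.png

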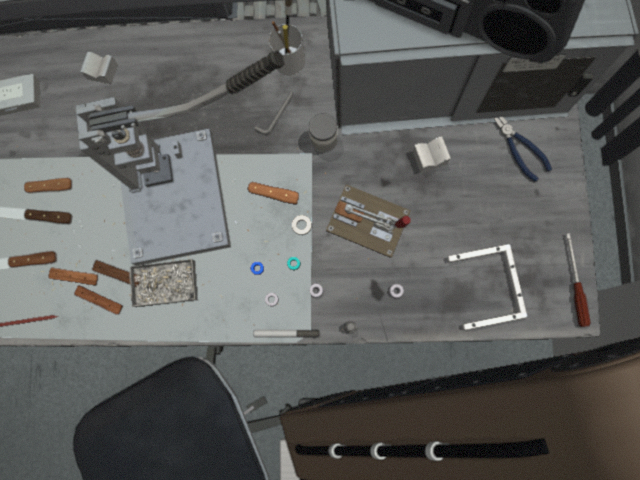

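View pics/scene0.png

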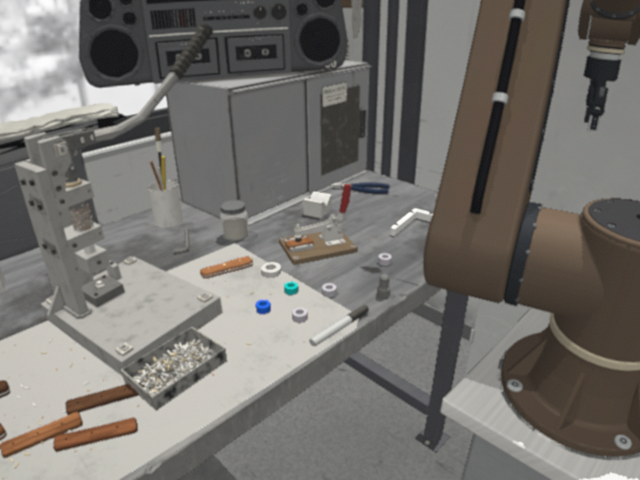

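Top view: three plain collars at about (271,299), (316,290) and (397,291). The larger ring at (302,225) is the gauge. The blue (257,268) and turquoise (294,264) rings are decoys. The die stands at (348,327), the marker at (286,333), and the fence spans (450–525, 245–328) with its mouth to the left. I'll confirm this in an enlarged crop and measure.

```bash
python3 - <<'E'
from h import *
c=cap('top');im=c['image']
cv2.imwrite('pics/crop.png',cv2.resize(im[215:345,245:535,::-1],None,fx=2.75,fy=2.75,interpolation=cv2.INTER_CUBIC))
hsv=cv2.cvtColor(im,cv2.COLOR_RGB2HSV)
for n,p in dict(c1=(271,299),c2=(316,290),c3=(397,291),rg=(302,225),turq=(294,264),blue=(257,268)).items():
    w=13;x,y=p;sub=hsv[y-w:y+w,x-w:x+w].astype(int)
    bg=np.median(sub.reshape(-1,3),0)
    m=((abs(sub[...,2]-bg[2])>25)|(abs(sub[...,1]-bg[1])>60)).astype(np.uint8)
    k,l,st,ce=cv2.connectedComponentsWithStats(m)
    i=1+np.argmax(st[1:,4]);cn=cv2.findContours((l==i).astype(np.uint8),0,2)[0][0]
    (cx,cy),rr=cv2.minEnclosingCircle(cn);q=np.array([cx+x-w,cy+y-w])
    z=.014 if n=='rg' else .016
    P=ray(c,[q,q+[rr,0]],z);print(n,q,rr,P[0].round(4),'R',np.linalg.norm(P[1]-P[0]).round(4))
pts=[(449,259),(511,245),(525,317),(464,327)]
print('fence outer',ray(c,pts,.022).round(3))
print('die',ray(c,[(349,324)],.043).round(3),'clamp handle',ray(c,[(404,219)],.14).round(3))
print('marker/clampbase/screwdriver',ray(c,[(318,333),(254,333),(388,256),(328,232),(406,218),(583,325),(568,235)],.012).round(3))
print('edge',ray(c,[(330,343),(590,333)],0).round(3))
E
```

```text
c1 [274. 302.] 5.656954288482666 [0.4277 0.1663 0.016 ] R 0.0116
c2 [309.1842103 289.5      ] 13.94622802734375 [0.452 0.094 0.016] R 0.0286
c3 [395.   290.25] 8.18927001953125 [ 0.4469 -0.0812  0.016 ] R 0.0167
rg [306.40909004 224.5       ] 14.624460220336914 [0.5885 0.0983 0.014 ] R 0.0306
turq [293.36046505 263.08139515] 6.948200702667236 [0.5073 0.126  0.016 ] R 0.0144
blue [256.81707287 267.93902397] 6.899242401123047 [0.4987 0.2019 0.016 ] R 0.0144
fence outer [[ 0.508 -0.194  0.022]
 [ 0.534 -0.324  0.022]
 [ 0.386 -0.343  0.022]
 [ 0.369 -0.217  0.022]]
die [[0.379 0.014 0.043]] clamp handle [[ 0.568 -0.092  0.14 ]]
marker/clampbase/screwdriver [[ 0.363  0.077  0.012]
 [ 0.365  0.208  0.012]
 [ 0.519 -0.07   0.012]
 [ 0.572  0.053  0.012]
 [ 0.598 -0.11   0.012]
 [ 0.366 -0.467  0.012]
 [ 0.555 -0.451  0.012]]
edge [[ 0.343  0.054  0.   ]
 [ 0.349 -0.486  0.   ]]
```

View pics/crop.png

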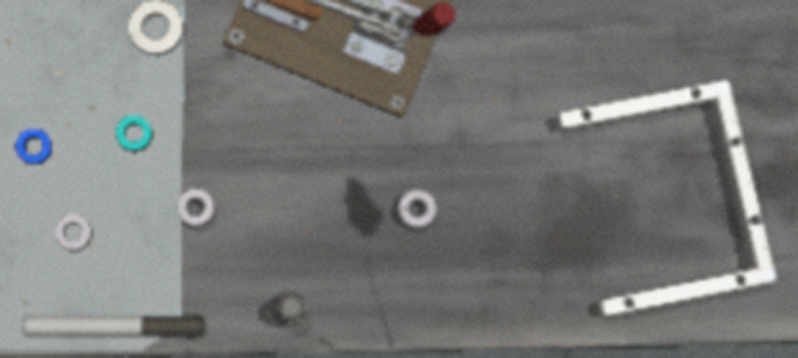

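The crop shows three plain pale collars at crop (73,232), (197,208) and (417,209), all the same small size. The ring at (155,27) is larger (the gauge), and blue/turquoise are excluded. The fence mouth faces left. I'll start the move while refining the positions: first turn the tool so that its x axis is world +y.

```bash
python3 - <<'E'
from h import *
c=cap('top')
f=lambda a:np.array(a)/2.75+[245,215]
print(ray(c,f([(73,232),(197,208),(417,209)]),.016).round(4))
A,B,C,D=P=ray(c,f([(558,115),(727,80),(776,274),(603,315)]),.022);print(P.round(4),[np.linalg.norm(P[i]-P[i-1]).round(3) for i in range(4)])
y=(A-B)+(D-C);y/=np.linalg.norm(y);m=P.mean(0);print('y',y,'centre',m+y*.006)
E
```

```text
[[ 0.4331  0.1714  0.016 ]
 [ 0.4494  0.0787  0.016 ]
 [ 0.4453 -0.0845  0.016 ]]
[[ 0.5126 -0.1918  0.022 ]
 [ 0.5363 -0.3211  0.022 ]
 [ 0.3902 -0.3481  0.022 ]
 [ 0.3638 -0.2177  0.022 ]] [np.float64(0.151), np.float64(0.131), np.float64(0.149), np.float64(0.133)]
y [-0.18951178  0.98187845  0.        ] centre [ 0.44957855 -0.26379776  0.022     ]
```

Call:
carry_out([
  [-0.5, 0, 0, 0, 0, 0, -7],
  [-0.5, 0, 0, 0, 0, 0, -7],
  [-0.5, 0, 0, 0, 0, 0, -7],
  [-0.5, 0, 0, 0, 0, 0, -7],
  [-0.5, 0, 0, 0, 0, 0, -7],
])

```text
time: 0.62
position: [0.2323, -0.5802, 0.2311]
tool_rot: [[0.542, 0.84, -0.0], [0.84, -0.542, 0.0], [0.0, -0.0, -1.0]]
wrist_force: [-0.3, -0.7, -0.9]
grip_width: 0.0253
grasp_force: 0.0
```

Call:
carry_out([
  [-0.5, 0, 0, 0, 0, 0, -7],
  [-0.5, 0, 0, 0, 0, 0, -7],
  [-0.5, 0, 0, 0, 0, 0, -7],
  [-0.5, 0, 0, 0, 0, 0, -7],
  [-0.5, 0, 0, 0, 0, 0, -5.2],
])

```text
time: 1.03
position: [0.2323, -0.5802, 0.2312]
tool_rot: [[-0.007, 1.0, -0.0], [1.0, 0.007, 0.0], [0.0, -0.0, -1.0]]
wrist_force: [0.8, 1.0, 0.2]
grip_width: 0.0215
grasp_force: 0.0
```

Call:
carry_out([
  [-0.5, 0.03, 0.028, 0, 0, 0, 0],
  [-0.5, 0.03, 0.028, 0, 0, 0, 0],
  [-0.5, 0.03, 0.028, 0, 0, 0, 0],
  [-0.5, 0.03, 0.028, 0, 0, 0, 0],
  [-0.5, 0.03, 0.028, 0, 0, 0, 0],
])

```text
time: 1.45
position: [0.3731, -0.4286, 0.2313]
tool_rot: [[0.0, 1.0, -0.0], [1.0, -0.0, -0.0], [-0.0, -0.0, -1.0]]
wrist_force: [0.2, 0.0, -0.4]
grip_width: 0.0214
grasp_force: 0.0
```

Call:
carry_out([
  [-0.5, 0.038, 0.0146, 0, 0, 0, 0],
  [-0.5, 0.038, 0.0146, 0, 0, 0, 0],
  [-0.5, 0.038, 0.0146, 0, 0, 0, 0],
  [-0.5, 0.038, 0.0146, 0, 0, 0, 0],
  [-0.5, 0.038, 0.0146, 0, 0, 0, 0],
])

```text
time: 1.87
position: [0.4455, -0.2383, 0.2313]
tool_rot: [[-0.0, 1.0, 0.0], [1.0, 0.0, -0.0], [-0.0, 0.0, -1.0]]
wrist_force: [0.5, -0.5, -0.0]
grip_width: 0.0215
grasp_force: 0.0
```

Call:
carry_out([
  [-0.5, 0.04, 0, 0, 0, 0, 0],
  [-0.5, 0.04, 0, 0, 0, 0, 0],
  [-0.5, 0.04, 0, 0, 0, 0, 0],
  [-0.5, 0.04, 0, 0, 0, 0, 0],
  [-0.5, 0.04, 0, 0, 0, 0, 0],
])

```text
time: 2.28
position: [0.4447, -0.0383, 0.2313]
tool_rot: [[-0.0, 1.0, 0.0], [1.0, 0.0, -0.0], [-0.0, 0.0, -1.0]]
wrist_force: [0.9, 0.1, 0.8]
grip_width: 0.0215
grasp_force: 0.0
```

Call:
carry_out([
  [-0.5, 0, 0, 0.04, 0, 0, 0],
  [-0.5, 0, 0, 0.04, 0, 0, 0],
  [-0.5, 0, 0, 0.04, 0, 0, 0],
  [-0.5, 0, 0, 0.04, 0, 0, 0],
  [-0.5, 0, 0, 0.03, 0, 0, 0],
])

```text
time: 2.7
position: [0.4445, -0.0398, 0.039]
tool_rot: [[-0.001, 1.0, -0.001], [1.0, 0.001, 0.0], [0.0, -0.001, -1.0]]
wrist_force: [0.5, 0.4, -0.7]
grip_width: 0.0214
grasp_force: 0.0
```

Call:
carry_out([
  [-0.5, 0, 0, 0.02, 0, 0, 0],
  [-0.5, 0, 0, 0.01, 0, 0, 0],
  [-0.5, 0, 0, 0.005, 0, 0, 0],
  [-0.5, 0, 0, 0, 0, 0, 0],
])

```text
time: 3.03
position: [0.4448, -0.0401, 0.0055]
tool_rot: [[-0.0, 1.0, -0.002], [1.0, 0.0, 0.0], [0.0, -0.002, -1.0]]
wrist_force: [-0.2, -0.3, -0.5]
grip_width: 0.0214
grasp_force: 0.0
```

Call:
carry_out([
  [-0.5, -0.01, 0, 0, 0, 0, 0],
  [-0.5, -0.01, 0.001, 0, 0, 0, 0],
  [-0.5, -0.015, 0.001, 0, 0, 0, 0],
  [-0.5, -0.02, 0.001, 0, 0, 0, 0],
  [-0.5, -0.02, 0.001, 0, 0, 0, 0],
])

```text
time: 3.45
position: [0.4496, -0.117, 0.0073]
tool_rot: [[-0.001, 1.0, 0.002], [1.0, 0.001, -0.001], [-0.001, 0.002, -1.0]]
wrist_force: [0.4, -0.5, 0.5]
grip_width: 0.0216
grasp_force: 0.1
```

```bash
python3 - <<'E'
from h import *
c=cap('top');cv2.imwrite('pics/p1.png',cv2.resize(c['image'][200:345,330:550,::-1],None,fx=3.5,fy=3.5,interpolation=cv2.INTER_CUBIC))
E
```

```text
(no output)
```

View pics/p1.png

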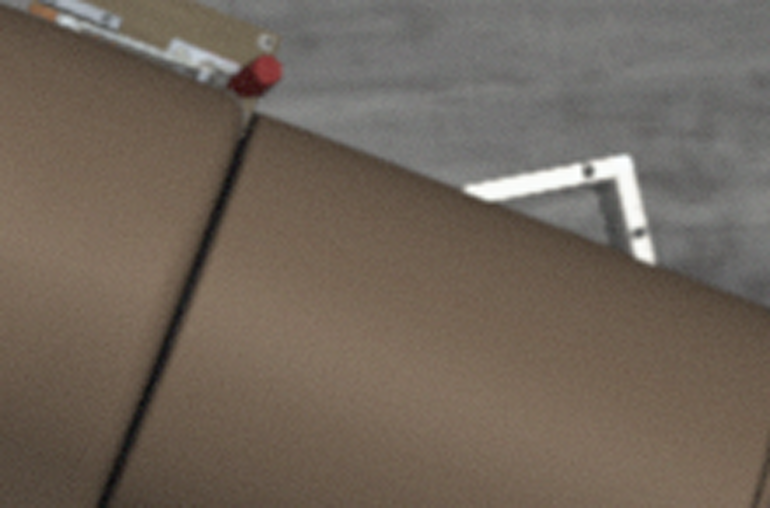

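The arm hides the work from the top camera: only the fence's far corner near (630,160) and the red handle at (255,75) show. Tracking is good, so I'll continue the push and check once the arm is clear.

Call:
carry_out([
  [-0.5, -0.02, 0.001, 0, 0, 0, 0],
  [-0.5, -0.02, 0.001, 0, 0, 0, 0],
  [-0.5, -0.02, 0.001, 0, 0, 0, 0],
  [-0.5, -0.02, 0.001, 0, 0, 0, 0],
  [-0.5, -0.02, 0.001, 0, 0, 0, 0],
])

```text
time: 3.92
position: [0.4543, -0.2173, 0.0074]
tool_rot: [[0.0, 1.0, 0.002], [1.0, -0.0, -0.001], [-0.001, 0.002, -1.0]]
wrist_force: [0.1, 1.2, -0.8]
grip_width: 0.0217
grasp_force: 0.3
```

Call:
carry_out([
  [-0.5, -0.018, 0.001, 0, 0, 0, 0],
  [-0.5, -0.016, 0.001, 0, 0, 0, 0],
  [-0.5, -0.013, 0.001, 0, 0, 0, 0],
  [-0.5, -0.01, 0, 0, 0, 0, 0],
  [-0.5, -0.006, 0, 0, 0, 0, 0],
])

```text
time: 4.33
position: [0.4572, -0.2795, 0.0066]
tool_rot: [[0.0, 1.0, 0.001], [1.0, -0.0, -0.0], [-0.0, 0.001, -1.0]]
wrist_force: [-0.2, 0.0, 0.7]
grip_width: 0.0209
grasp_force: 0.5
```

```bash
python3 - <<'E'
from h import *
c=cap('scene')
print(proj(c,[(.457,-.30,.016),(.45,.079,.016)]))
cv2.imwrite('pics/s1.png',cv2.resize(c['image'][170:350,250:490,::-1],None,fx=3.2,fy=3.2,interpolation=cv2.INTER_CUBIC))
E
```

```text
[[435.34210716 221.76793796]
 [329.01392501 285.90499499]]
```

View pics/s1.png

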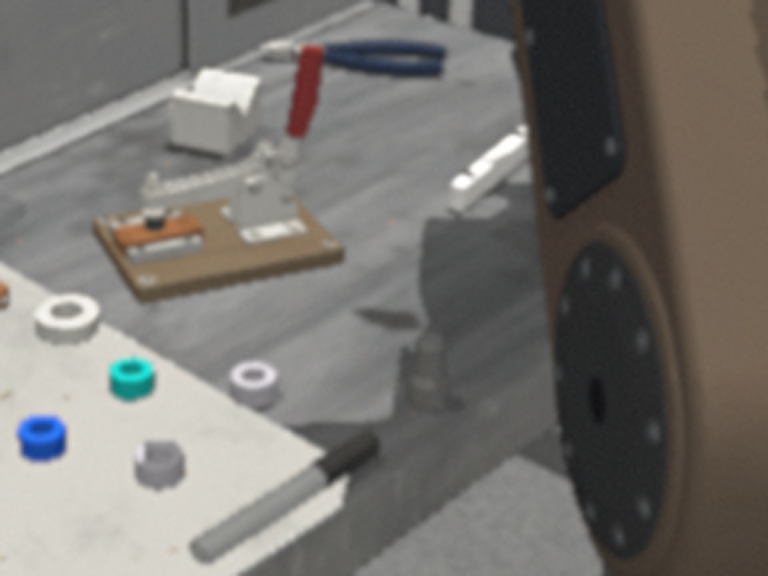

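c3 has left its start: nothing lies between the clamp and the die now. c2 at crop (254,384) and c1 at (160,463) are untouched. Next I back off, lift and go to c2.

Call:
carry_out([
  [-0.5, 0.01, 0, 0, 0, 0, 0],
  [-0.5, 0.015, 0, 0, 0, 0, 0],
  [-0.5, 0, 0, -0.03, 0, 0, 0],
  [-0.5, 0, 0, -0.04, 0, 0, 0],
  [-0.5, 0, 0, -0.03, 0, 0, 0],
])

```text
time: 4.8
position: [0.457, -0.2506, 0.1078]
tool_rot: [[-0.002, 1.0, -0.001], [1.0, 0.002, 0.001], [0.001, -0.001, -1.0]]
wrist_force: [0.7, 0.1, 1.2]
grip_width: 0.0213
grasp_force: 0.0
```

Call:
carry_out([
  [-0.5, 0.037, -0.001, 0, 0, 0, 0],
  [-0.5, 0.038, -0.001, 0, 0, 0, 0],
  [-0.5, 0.038, -0.001, 0, 0, 0, 0],
  [-0.5, 0.038, -0.001, 0, 0, 0, 0],
  [-0.5, 0.038, -0.001, 0, 0, 0, 0],
])

```text
time: 5.22
position: [0.4506, -0.0607, 0.1063]
tool_rot: [[-0.001, 1.0, -0.001], [1.0, 0.001, 0.0], [0.0, -0.001, -1.0]]
wrist_force: [0.8, -0.5, 0.4]
grip_width: 0.0213
grasp_force: 0.0
```

Call:
carry_out([
  [-0.5, 0.038, -0.001, 0, 0, 0, 0],
  [-0.5, 0.038, -0.001, 0, 0, 0, 0],
  [-0.5, 0.038, -0.001, 0, 0, 0, 0],
  [-0.5, 0.038, 0, 0, 0, 0, 0],
  [-0.5, 0.036, 0, 0, 0, 0, 0],
])

```text
time: 5.63
position: [0.4469, 0.1272, 0.1062]
tool_rot: [[-0.002, 1.0, -0.001], [1.0, 0.002, -0.0], [-0.0, -0.001, -1.0]]
wrist_force: [1.9, 0.3, 0.5]
grip_width: 0.0214
grasp_force: 0.0
```

Call:
carry_out([
  [-0.5, 0, 0, 0, 0, 0, 0],
])

```text
time: 5.72
position: [0.4469, 0.1299, 0.1062]
tool_rot: [[-0.007, 1.0, -0.0], [1.0, 0.007, 0.0], [0.0, -0.0, -1.0]]
wrist_force: [-0.7, -0.2, -0.2]
grip_width: 0.0216
grasp_force: 0.0
```

Call:
carry_out([
  [-0.5, -0.008, 0.002, 0.03, 0, 0, 0],
  [-0.5, 0, 0, 0.035, 0, 0, 0],
  [-0.5, 0, 0, 0.025, 0, 0, 0],
  [-0.5, 0, 0, 0.01, 0, 0, 0],
  [-0.5, 0, 0, 0, 0, 0, 0],
])

```text
time: 6.13
position: [0.4491, 0.1165, 0.0047]
tool_rot: [[-0.002, 1.0, -0.004], [1.0, 0.002, -0.001], [-0.001, -0.004, -1.0]]
wrist_force: [-0.2, -0.6, -0.1]
grip_width: 0.0213
grasp_force: 0.0
```

```bash
python3 - <<'E'
from h import *
c=cap('top');cv2.imwrite('pics/p2.png',cv2.resize(c['image'][200:345,250:550,::-1],None,fx=2.6,fy=2.6,interpolation=cv2.INTER_CUBIC))
E
```

```text
(no output)
```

View pics/p2.png

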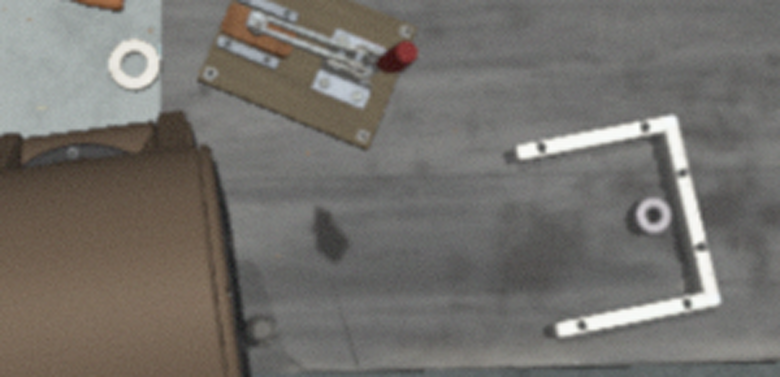

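c3 is well inside the fence, at crop (653,215). Now I push c2.

Call:
carry_out([
  [-0.5, -0.01, 0, 0, 0, 0, 0],
  [-0.5, -0.012, 0.001, 0, 0, 0, 0],
  [-0.5, -0.015, 0.001, 0, 0, 0, 0],
  [-0.5, -0.02, 0.001, 0, 0, 0, 0],
  [-0.5, -0.02, 0.001, 0, 0, 0, 0],
])

```text
time: 6.6
position: [0.4555, 0.0377, 0.008]
tool_rot: [[-0.001, 1.0, 0.003], [1.0, 0.001, -0.0], [-0.0, 0.003, -1.0]]
wrist_force: [0.9, 0.2, -0.1]
grip_width: 0.0213
grasp_force: 0.2
```

Call:
carry_out([
  [-0.5, -0.022, 0.001, 0, 0, 0, 0],
  [-0.5, -0.022, 0.001, 0, 0, 0, 0],
  [-0.5, -0.022, 0.001, 0, 0, 0, 0],
  [-0.5, -0.022, 0.001, 0, 0, 0, 0],
  [-0.5, -0.022, 0.001, 0, 0, 0, 0],
])

```text
time: 7.02
position: [0.4604, -0.0729, 0.008]
tool_rot: [[-0.0, 1.0, 0.002], [1.0, 0.0, -0.001], [-0.001, 0.002, -1.0]]
wrist_force: [0.8, 1.0, -0.4]
grip_width: 0.0214
grasp_force: 0.2
```

Call:
carry_out([
  [-0.5, -0.022, 0.001, 0, 0, 0, 0],
  [-0.5, -0.022, 0.001, 0, 0, 0, 0],
  [-0.5, -0.022, 0.001, 0, 0, 0, 0],
  [-0.5, -0.022, 0.001, 0, 0, 0, 0],
  [-0.5, -0.022, 0.001, 0, 0, 0, 0],
])

```text
time: 7.43
position: [0.4652, -0.183, 0.0081]
tool_rot: [[0.0, 1.0, 0.002], [1.0, -0.0, -0.001], [-0.001, 0.002, -1.0]]
wrist_force: [0.5, 1.7, -1.0]
grip_width: 0.0212
grasp_force: 0.2
```

Call:
carry_out([
  [-0.5, -0.02, 0.001, 0, 0, 0, 0],
  [-0.5, -0.016, 0.001, 0, 0, 0, 0],
  [-0.5, -0.012, 0.001, 0, 0, 0, 0],
  [-0.5, -0.008, 0.001, 0, 0, 0, 0],
  [-0.5, -0.005, 0, 0, 0, 0, 0],
])

```text
time: 7.85
position: [0.4694, -0.2432, 0.0072]
tool_rot: [[0.0, 1.0, 0.001], [1.0, -0.0, -0.001], [-0.001, 0.001, -1.0]]
wrist_force: [0.0, 0.7, 0.1]
grip_width: 0.0215
grasp_force: 0.6
```

Call:
carry_out([
  [-0.5, 0.01, 0, 0, 0, 0, 0],
  [-0.5, 0.015, 0, 0, 0, 0, 0],
  [-0.5, 0, 0, -0.03, 0, 0, 0],
  [-0.5, 0, 0, -0.04, 0, 0, 0],
  [-0.5, 0, 0, -0.03, 0, 0, 0],
])

```text
time: 8.27
position: [0.4689, -0.2147, 0.1079]
tool_rot: [[-0.002, 1.0, -0.001], [1.0, 0.002, 0.001], [0.001, -0.001, -1.0]]
wrist_force: [0.2, -1.0, 0.1]
grip_width: 0.0211
grasp_force: 0.0
```

Call:
carry_out([
  [-0.5, 0.037, -0.002, 0, 0, 0, 0],
  [-0.5, 0.038, -0.003, 0, 0, 0, 0],
  [-0.5, 0.038, -0.003, 0, 0, 0, 0],
  [-0.5, 0.038, -0.003, 0, 0, 0, 0],
  [-0.5, 0.038, -0.003, 0, 0, 0, 0],
])

```text
time: 8.68
position: [0.4536, -0.0248, 0.1063]
tool_rot: [[-0.001, 1.0, -0.001], [1.0, 0.001, 0.0], [0.0, -0.001, -1.0]]
wrist_force: [1.1, 0.0, 0.0]
grip_width: 0.0207
grasp_force: 0.0
```

Call:
carry_out([
  [-0.5, 0.038, -0.003, 0, 0, 0, 0],
  [-0.5, 0.038, -0.003, 0, 0, 0, 0],
  [-0.5, 0.038, -0.003, 0, 0, 0, 0],
  [-0.5, 0.038, -0.003, 0, 0, 0, 0],
  [-0.5, 0.038, -0.003, 0, 0, 0, 0],
])

```text
time: 9.1
position: [0.4378, 0.1649, 0.1062]
tool_rot: [[-0.002, 1.0, -0.001], [1.0, 0.002, -0.0], [-0.0, -0.001, -1.0]]
wrist_force: [1.3, -0.7, 0.1]
grip_width: 0.0213
grasp_force: 0.0
```

Call:
carry_out([
  [-0.5, 0.03, -0.003, 0, 0, 0, 0],
  [-0.5, 0.025, -0.003, 0, 0, 0, 0],
  [-0.5, 0, 0, 0, 0, 0, 0],
])

```text
time: 9.35
position: [0.4317, 0.2214, 0.1062]
tool_rot: [[-0.005, 1.0, -0.0], [1.0, 0.005, 0.0], [0.0, -0.0, -1.0]]
wrist_force: [0.0, -0.9, -0.7]
grip_width: 0.0216
grasp_force: 0.0
```

Call:
carry_out([
  [-0.5, 0, 0.001, 0.03, 0, 0, 0],
  [-0.5, 0, 0, 0.035, 0, 0, 0],
  [-0.5, 0, 0, 0.025, 0, 0, 0],
  [-0.5, 0, 0, 0.01, 0, 0, 0],
  [-0.5, 0, 0, 0, 0, 0, 0],
])

```text
time: 9.77
position: [0.4332, 0.2169, 0.0046]
tool_rot: [[-0.001, 1.0, -0.004], [1.0, 0.001, -0.001], [-0.001, -0.004, -1.0]]
wrist_force: [-0.4, 0.0, 0.5]
grip_width: 0.0212
grasp_force: 0.0
```

```bash
python3 - <<'E'
from h import *
c=cap('top');cv2.imwrite('pics/p3.png',cv2.resize(c['image'][200:345,250:550,::-1],None,fx=2.6,fy=2.6,interpolation=cv2.INTER_CUBIC))
E
```

```text
(no output)
```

View pics/p3.png

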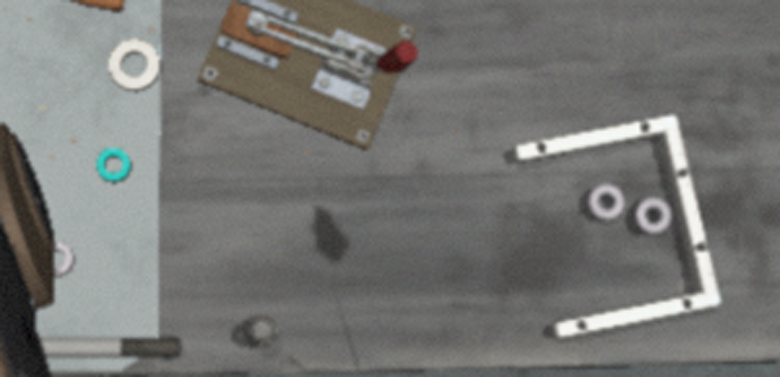

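c2 is inside at crop (606,201), c3 unmoved, bystanders untouched. Now I push c1, seen at (60,258).

Call:
carry_out([
  [-0.5, -0.01, 0, 0, 0, 0, 0],
  [-0.5, -0.012, 0, 0, 0, 0, 0],
  [-0.5, -0.015, 0.001, 0, 0, 0, 0],
  [-0.5, -0.02, 0.002, 0, 0, 0, 0],
  [-0.5, -0.02, 0.002, 0, 0, 0, 0],
])

```text
time: 10.23
position: [0.4403, 0.1383, 0.0076]
tool_rot: [[-0.0, 1.0, 0.002], [1.0, 0.0, 0.0], [0.0, 0.002, -1.0]]
wrist_force: [1.0, 0.1, 0.1]
grip_width: 0.021
grasp_force: 0.2
```

Call:
carry_out([
  [-0.5, -0.022, 0.002, 0, 0, 0, 0],
  [-0.5, -0.022, 0.001, 0, 0, 0, 0],
  [-0.5, -0.022, 0.001, 0, 0, 0, 0],
  [-0.5, -0.022, 0.001, 0, 0, 0, 0],
  [-0.5, -0.022, 0.001, 0, 0, 0, 0],
])

```text
time: 10.65
position: [0.4461, 0.0277, 0.0076]
tool_rot: [[0.0, 1.0, 0.002], [1.0, -0.0, -0.0], [-0.0, 0.002, -1.0]]
wrist_force: [0.8, 0.2, -0.7]
grip_width: 0.0212
grasp_force: 0.2
```

Call:
carry_out([
  [-0.5, -0.022, 0, 0, 0, 0, 0],
  [-0.5, -0.022, 0, 0, 0, 0, 0],
  [-0.5, -0.022, 0, 0, 0, 0, 0],
  [-0.5, -0.022, 0, 0, 0, 0, 0],
  [-0.5, -0.022, 0, 0, 0, 0, 0],
])

```text
time: 11.07
position: [0.4458, -0.0823, 0.0076]
tool_rot: [[0.001, 1.0, 0.002], [1.0, -0.001, -0.001], [-0.001, 0.002, -1.0]]
wrist_force: [-0.1, 0.1, -0.6]
grip_width: 0.0213
grasp_force: 0.2
```

Call:
carry_out([
  [-0.5, -0.022, -0.003, 0, 0, 0, 0],
  [-0.5, -0.022, -0.003, 0, 0, 0, 0],
  [-0.5, -0.022, -0.003, 0, 0, 0, 0],
  [-0.5, -0.022, -0.003, 0, 0, 0, 0],
  [-0.5, -0.022, -0.003, 0, 0, 0, 0],
])

```text
time: 11.48
position: [0.4304, -0.1923, 0.0076]
tool_rot: [[0.001, 1.0, 0.002], [1.0, -0.001, -0.001], [-0.001, 0.002, -1.0]]
wrist_force: [0.4, -0.3, 0.4]
grip_width: 0.0214
grasp_force: 0.2
```

Finish the push, back off, lift, and move clear to the left for a check.

Call:
carry_out([
  [-0.5, -0.018, -0.002, 0, 0, 0, 0],
  [-0.5, -0.013, -0.002, 0, 0, 0, 0],
  [-0.5, -0.008, -0.001, 0, 0, 0, 0],
  [-0.5, -0.004, 0, 0, 0, 0, 0],
  [-0.5, 0, 0, 0, 0, 0, 0],
])

```text
time: 11.9
position: [0.4261, -0.2338, 0.0067]
tool_rot: [[0.001, 1.0, 0.001], [1.0, -0.001, -0.001], [-0.001, 0.001, -1.0]]
wrist_force: [-0.5, -0.0, 0.5]
grip_width: 0.0212
grasp_force: 0.0
```

Call:
carry_out([
  [-0.5, 0.01, 0, 0, 0, 0, 0],
  [-0.5, 0.015, 0, 0, 0, 0, 0],
  [-0.5, 0, 0, -0.03, 0, 0, 0],
  [-0.5, 0, 0, -0.04, 0, 0, 0],
  [-0.5, 0, 0, -0.04, 0, 0, 0],
])

```text
time: 12.32
position: [0.4256, -0.2059, 0.1169]
tool_rot: [[-0.002, 1.0, -0.003], [1.0, 0.002, 0.002], [0.002, -0.003, -1.0]]
wrist_force: [0.3, -0.2, 0.0]
grip_width: 0.0213
grasp_force: 0.0
```

Call:
carry_out([
  [-0.5, 0.038, 0.003, -0.01, 0, 0, 0],
  [-0.5, 0.038, 0.003, -0.01, 0, 0, 0],
  [-0.5, 0.038, 0.003, -0.01, 0, 0, 0],
  [-0.5, 0.038, 0.003, -0.01, 0, 0, 0],
  [-0.5, 0.038, 0.003, -0.01, 0, 0, 0],
])

```text
time: 12.73
position: [0.44, -0.015, 0.1667]
tool_rot: [[-0.001, 1.0, -0.0], [1.0, 0.001, 0.0], [0.0, -0.0, -1.0]]
wrist_force: [0.9, 0.3, -0.7]
grip_width: 0.0212
grasp_force: 0.0
```

Call:
carry_out([
  [-0.5, 0.038, 0, 0, 0, 0, 0],
  [-0.5, 0.038, 0, 0, 0, 0, 0],
  [-0.5, 0.038, 0, 0, 0, 0, 0],
  [-0.5, 0.03, 0, 0, 0, 0, 0],
  [-0.5, 0, 0, 0, 0, 0, 0],
])

```text
time: 13.15
position: [0.4396, 0.131, 0.1662]
tool_rot: [[-0.006, 1.0, -0.0], [1.0, 0.006, 0.0], [0.0, -0.0, -1.0]]
wrist_force: [0.7, 0.5, 0.1]
grip_width: 0.0213
grasp_force: 0.0
```

```bash
python3 - <<'E'
from h import *
c=cap('top');cv2.imwrite('pics/p4.png',cv2.resize(c['image'][200:345,250:550,::-1],None,fx=2.6,fy=2.6,interpolation=cv2.INTER_CUBIC))
E
```

```text
(no output)
```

View pics/p4.png

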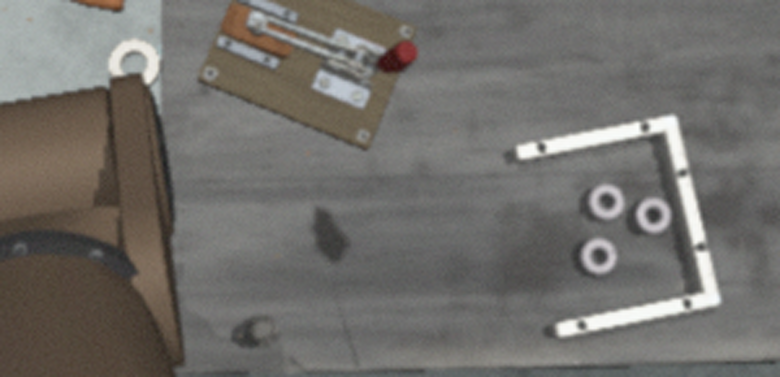

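All three collars lie flat inside the fence, at crop (606,201), (653,215) and (598,256). The die and the gauge have not moved.

```bash
python3 -c "
from rig import job
print(job.close_job())"
```

```text
the job is handed in; nothing more can be done
None
```

I pushed all three plain collars through the mouth of the fence; the last picture shows them lying flat and fully inside it. The bystanders were left where they were, and the job was handed in at about 13 s.

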